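# Load an end-quench bar and index it under the measuring microscope

## Robot

A 6-joint arm with a two-finger parallel gripper is mounted at the origin on the work surface. World frame = base frame: x ahead of the robot, y to its left, z up, the work surface at z = 0. Lengths are in m, angles in degrees, forces in N, time in s.
With the tool pointing down it reaches from about 0.25 to 0.725 m from the base axis. Payload 9.7 kg.
Tool frame: the origin (TCP) lies midway between the tips of the shut fingers; the grasp point (between the pads) lies 19 mm behind it; z points along the fingers, y is the line along which they close (so a half turn about z gives the same grasp; the last joint's range is limited). The gripper opens to 85 mm and grips with 20 to 120 N. Pads are 22 mm wide; open, the fingers measure 114 mm over their backs; the gripper's body (76 mm by 85 mm) begins 54 mm behind the grasp point. The pads swing forward as they close: fully open they stand 13 mm farther back than shut.
Start: joints at [69.958, 4.979, 10.078, 95.1, 0, 90], TCP at [0.188, 0.517, 0.231] pointing down, gripper open.
Joint ranges: [-179.16, 179.16], [-48.56, 103.87], [-65.8, 70.77], [-126.05, 130.52], [-82.76, 87.17], [-180, 180]. Speed limits (degrees/s): [127.2, 127.2, 147.25, 180, 180, 180].

## Interface

Orientations are given as [roll, pitch, yaw] about the fixed x, y, z axes, in that order (R = Rz(yaw) Ry(pitch) Rx(roll)).
In Python, from workcell import bot gives the robot as it stands.
- The arm moves only by the shell command python3 -m crank 'ROWS' [FORCE]. ROWS is JSON, a list of rows, each an object with "gripper": the finger opening in mm, from 0 to 85.4; "travel": the shift along the tool's x, y, z in mm, a list of three; "twist": the turn, a rotation vector about the tool's x, y, z in rad, a list of three. In form: [{"gripper": gripper, "travel": [tx, ty, tz], "twist": [rx, ry, rz]}, ...]. A call has 1 to 12 rows; each row shifts and turns the commanded pose from where the row before left it, along the tool's axes as they then stand; what a row does not reach is not made up. A row lasts 1/8 s, in which the tool goes at most 62.5 mm and 10.7 degrees, less where a joint would pass 70% of its speed; a pose out of reach is approached as far as the arm can. A call is refused whole if a number of a shift passes 62.5 or a number of a turn 0.188, either way. A call with a gripper value outside its range is refused whole. The fingers move at their own pace and stop on an object; FORCE is the grip in N (left out, the last holds). Time passes only in rows, so rows that do not move let the fingers close. It gives the time, the measured TCP pose, the force, the opening and the grip force at its end, in the units of the state.
- bot.get_obs(): the state, without advancing time (a new reading comes with each control period).
- bot.camera(name): name is "scene" or "top" or "wrist"; returns the picture (420x560x3 uint8, red, green, blue); there is no depth.
- bot.calibration(name): a dict with "vfov" (degrees; the focal length in pixels is half the picture's height over the tangent of half this angle, whatever the lens; pixels are square), "cx", "cy" (the principal point, pixels), "k1" (the pictures are not rectified: a ray, as slopes to the right and down, at radius r is drawn at 1 + k1 r^2 times it, then the intrinsics apply), "camera_from_world" (4x4, takes a point from world to camera coordinates). Camera axes: x right, y down, z forward; pixel columns grow to the right and rows downward; lengths in m; the calibration is good to about 2 mm. A picture is of the moment at which its call begins: read the wrist's pose just before it. calibration takes no time and is no camera call; for the wrist camera it gives the pose at the moment of the call.
- bot.job_done(): hands the job in; it is judged then, once.
The state is a dict: "time": time; "q": joint angles; "qd": joint speeds; "joint_efforts": joint torques, N m; "ee_pos": TCP position; "tcp_rot": TCP orientation; "wrist_force": force on the tool from outside, world axes, zero at the start; "torque": the same for the moment, N m; "opening": finger opening in m; "grasp_force": force on a finger pad.
Only numpy, scipy, OpenCV 4.12 (cv2) and the standard library are available. Lean on these libraries where they do the work, as an engineer would, in place of code of your own. Each camera call takes 0.05 s, during which the arm holds its last target. There are 200 camera calls.

## Task

Take the steel end-quench bar from its rest and lay it in the vee cradle of the shuttle's carriage, its shiny ground flat facing up and its plain end (the one without the collar) close up against the blue end stop. Then pull the red spring plunger up, slide the carriage until the bar is under the measuring microscope (not the yellow hardness probe), and release the plunger so that it drops fully home in that station's hole. Keep clear of the microscope and the probe, and leave the other things on the bench where they are.

Things in the scene. Friction and masses are not known exactly. Their poses are not given: they have to be found in the camera images.
- bar: Loose steel round bar, 25.4 mm diameter, 102 mm long, 0.4 kg. Origin at its centre, on its axis. Its x axis runs along the bar to the plain end; at the -x end is a collar 31 mm in diameter and 4 mm thick. Its z axis points out of the shiny ground flat (a bright strip with small dents), which faces up at the start.
- bar_end (a point): Centre of the bar's plain end face, 51 mm from the bar's origin along its x.
- bar_rest: Fixed dark rest in which the bar lies at the start: a base 130 x 75 x 6 mm, origin at the centre of its underside, x along the bar. It has two vee saddles, each 14 mm thick, centred 34 mm either side of the middle, 46 mm wide, reaching up to the height of the bar's axis; 54 mm free between them. The bar's axis lies 40 mm above the bench.
- shuttle: Fixed slide unit, base 215 (x) x 430 (y) x 10 mm, origin on the bench under the unit's middle, x away from the robot, y along the travel. A 30 mm square steel tube with three holes in its top (the middle one for loading, the others 130 mm to either side in y) runs along y at x = -60 mm, a guide shaft at x = +60 mm; the carriage, a sleeve on that tube, slides along both.
- carriage (a joint): Position of the carriage along the shuttle's y, in m: 0 at the middle (loading) station, where it is locked at the start; +0.13 and -0.13 at the two other stations; end stops at 0.136 either way. When unlocked it slides with about 2 N of friction and stays where it is left.
- plunger (a joint): How far the plunger is pulled up, in m: 0 = fully home (pin in a hole), at least 0.008 = pin clear of the holes, 0.015 = its upper stop. A spring pulls it down with about 8 N at home and 13 N at the top. Let go off a hole, its round nose rests on the tube at about 0.007 to 0.008 and drops in when the carriage is brought within about 2 mm of a hole; the hole leaves the locked carriage about 1.5 mm of play either way.
- knob (a point): Middle of the red pull knob on the plunger, an upright cylinder 30 mm in diameter and 28 mm high (14 mm above and below this point); it moves up and down with the plunger and along with the carriage. It sits 102 mm above the bench when home, above a brass barrel 23 mm in diameter; the carriage's plate, top 64 mm above the bench, lies 38 mm below it. The cradle is 120 mm from it in the shuttle's +x.
- cradle (a point): Where the bar's origin comes to lie when it is seated in the cradle and touches the end stop; moves with the carriage; axes as the shuttle's, the bar lies along y, its plain end towards +y. 100 mm above the bench, 36 mm above the carriage's plate. The cradle is two vee saddles, each 14 mm thick, centred 34 mm either side in y, 46 mm wide, reaching up to the height of the bar's axis; 54 mm free between them.
- stop_face (a point): Centre of the face of the blue end stop, 51 mm from cradle in +y, where the bar's plain end goes; the stop is 34 mm wide, 6 mm thick and its top is 10 mm above this point.
- microscope: Fixed white measuring microscope on a pillar stand at one of the two outer stations (it differs from start to start), 320 mm high: foot 115 x 120 mm, origin under the pillar on the bench; white tube with black camera on top and a black ring light 60 mm in diameter round the objective, 130 mm in front (-x) of the pillar.
- microscope_axis (a point): Tip of the microscope's objective, 150 mm above the bench; the bar must come straight under it. It stands exactly over the line of the cradle at its station.
- probe: Fixed yellow hardness probe on a grey pillar stand at the other outer station, 305 mm high, laid out like the microscope: origin under the pillar on the bench, probe 46 mm square, 130 mm in front of it.
- probe_axis (a point): Tip of the hardness probe, 138 mm above the bench.
- test_block: Bystander: loose round steel reference block, 64 mm in diameter, 15 mm high, in a shallow fixed wooden tray 130 x 100 x 20 mm. Origin at the centre of its underside. (A fixed cream control box, 102 mm high, also stands out of the way near the robot, on its right.)
- jar: Bystander: loose closed jar, 60 mm in diameter, 70 mm high. Origin at the centre of its underside.
- mount: Bystander: loose dark green resin-mounted specimen, 50 mm in diameter, 30 mm high. Origin at the centre of its underside.
Not all that is in view belongs to the job. There is more than one size of the bar; the job needs the middle-sized.

How it is judged (in metres and radians):
On the way, in this order (a step that is already met when the one before it is completed fails the run):
1. The bar lies in the cradle, flat up, plain end at the stop, with the carriage still locked at the loading station (distance between bar_end and stop_face below 0.006 m and distance between bar and cradle below 0.006 m and angle between bar's own z axis and vertical below 0.3 rad and value of joint plunger below 0.002 m and value of joint carriage between -0.01 and 0.01 m and contact force between the fingers and bar below 0.1 N), for 0.3 s.
2. With the bar in place, the plunger is pulled up clear of the hole (value of joint plunger above 0.007 m and distance between bar and cradle below 0.007 m), for 0.1 s.
At the end, for the whole second after the job is handed in: Carriage at the microscope's station (cradle within 4 mm of its axis in plan), plunger fully home (within 2 mm); bar at rest in the cradle, centre within 6 mm of its seat, plain end within 6 mm of the stop face, ground flat up within 0.3 rad; all still (horizontal distance between cradle and microscope_axis below 0.004 m and value of joint plunger below 0.002 m and distance between bar_end and stop_face below 0.006 m and distance between bar and cradle below 0.006 m and angle between bar's own z axis and vertical below 0.3 rad and linear speed of bar below 0.01 m/s); the robot touches nothing.
It fails at once if The reference block, the jar or the resin mount is moved by more than 15 mm (distance of any of test_block, jar, mount from where it was at the start of the episode above 0.015 m).
It fails at once if The robot or the bar bumps the microscope or the probe (more than 5 N) (contact force between any of the arm, the fingers, bar and microscope above 5 N or contact force between any of the arm, the fingers, bar and probe above 5 N).
It also fails if it takes over 70 s, if anything falls off the work surface, if the arm or the gripper's body presses on something with over 40 N, if the wrist force passes 120 N, or if a joint passes its speed limit or range.

## Working session

There is one attempt and no reset: what is moved stays moved. The work goes in short steps, Python scripts to look and compute and a shell command to move; the robot and the scene stay as the last step left them, time stands still between calls to the robot, and variables do not carry over. Pictures are saved under pics/ and viewed, at most 10 in all, crops included, and the job is handed in when it is done.

```bash
mkdir -p pics; ls; cat > h.py <<'E'
import numpy as np, cv2
from workcell import bot
def grab(n,f):
    c=bot.calibration(n); im=bot.camera(n); cv2.imwrite('pics/'+f,im[:,:,::-1]); return im,c
def KD(c):
    f=210/np.tan(np.radians(c['vfov'])/2)
    return np.array([[f,0,c['cx']],[0,f,c['cy']],[0,0,1.]]),np.array([c['k1'],0,0,0.])
def ray(c,uv):
    K,_=KD(c); T=np.array(c['camera_from_world'])
    d=(np.array(uv,float)-[c['cx'],c['cy']])/K[0,0]; s=d.copy()
    for _ in range(30): s=d/(1+c['k1']*(s@s))
    R=T[:3,:3]; return -R.T@T[:3,3], R.T@np.array([s[0],s[1],1])
def onz(c,uv,z):
    o,d=ray(c,uv); return o+d*(z-o[2])/d[2]
def proj(c,p):
    K,D=KD(c); T=np.array(c['camera_from_world']); q=T[:3,:3]@np.array(p)+T[:3,3]
    s=q[:2]/q[2]; return s*(1+c['k1']*(s@s))*K[0,0]+[c['cx'],c['cy']]
E
python3 - <<'E'
from h import *
o=bot.get_obs();print(o['time'],o['ee_pos'],o['tcp_rot'],o['opening'])
for n in('top','scene'):
    im,c=grab(n,n+'0.png');np.save(n+'0.npy',im)
    print(n,c['vfov'],c['k1'],np.round(ray(c,(280,210)),3))
E
```

```text
pics
0.0 [0.1883917  0.51646624 0.23056506] [-1.79922381e+02 -3.25830391e-04  1.59959118e+02] 0.08539472582504662
top 55.26647338778936 0.01948662773792587 [[ 0.469 -0.065  1.115]
 [ 0.177 -0.012 -0.984]]
scene 56.57128331093703 0.02750797421713999 [[ 1.339  0.255  1.164]
 [-0.55  -0.236 -0.801]]
```

View pics/top0.png

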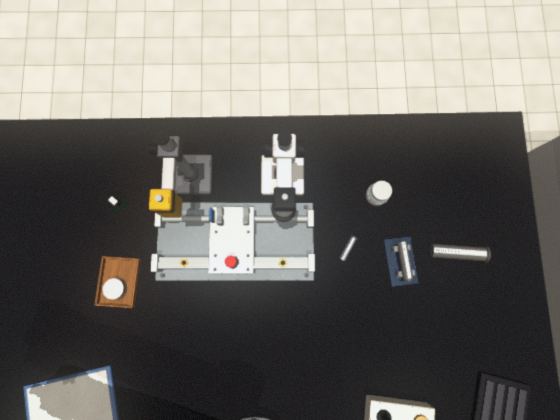

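View pics/scene0.png

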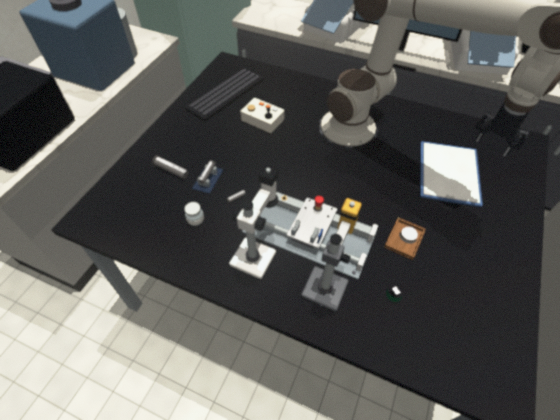

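In the top picture +x is up and +y is left. The bar candidates are: the one in the dark rest (404,260), a long one lying loose (461,253), and a thin short one (348,248). The middle-sized one in the rest matches the description. The white microscope (284,205) is at the -y station and the yellow probe (160,200) at +y. The blue stop is at (211,215), the red knob at (231,262). Next I check the choice in one close crop.

```bash
python3 - <<'E'
from h import *
im=np.load('top0.npy'); c=bot.calibration('top')
a=cv2.resize(im[220:300,330:500],None,fx=4.7,fy=4.7,interpolation=cv2.INTER_CUBIC)[:,:,::-1]
cv2.imwrite('pics/crop1.png',a)
hsv=cv2.cvtColor(im,cv2.COLOR_RGB2HSV)
def cen(m,roi):
    x0,y0,x1,y1=roi; M=cv2.moments((m[y0:y1,x0:x1]>0).astype(np.uint8),True); return np.array([M['m10']/M['m00']+x0,M['m01']/M['m00']+y0]),M['m00']
red=cv2.inRange(hsv,(0,150,80),(8,255,255))|cv2.inRange(hsv,(172,150,80),(180,255,255))
p,n=cen(red,(210,240,255,285));print('knob',p,n,onz(c,p,.112))
# shuttle base outline: greyish pixels
for q in [(161,204),(313,204),(314,280),(156,280)]: print('base',onz(c,q,.01)[:2])
for q in [(184,263),(283,263)]: print('hole',onz(c,q,.05)[:2])
# rest: dark blue mask
b=cv2.inRange(hsv,(100,60,25),(125,255,120)); b[:,:375]=0;b[:,430:]=0;b[:225]=0;b[295:]=0
pts=np.argwhere(b)[:,::-1].astype(np.float32)
r=cv2.minAreaRect(pts);print('rest',r,[np.round(onz(c,q,.006)[:2],4) for q in cv2.boxPoints(r)])
s=((hsv[:,:,1]<50)&(hsv[:,:,2]>110)).astype(np.uint8); s[:,:375]=0;s[:,420:]=0;s[:230]=0;s[290:]=0
pts=np.argwhere(s)[:,::-1].astype(np.float32);r=cv2.minAreaRect(pts);print('bar',r,onz(c,r[0],.045),[np.round(onz(c,q,.045)[:2],4) for q in cv2.boxPoints(r)])
E
```

```text
knob [230.52873563 261.44827586] 87.0 [0.52253588 0.0481327  0.112     ]
base [0.69179922 0.25326575]
base [ 0.68347144 -0.17177942]
base [ 0.47300728 -0.16697513]
base [0.48265246 0.26046066]
hole [0.52449596 0.17706686]
hole [ 0.51878966 -0.08305609]
rest ((400.5761413574219, 261.31280517578125), (49.64611053466797, 27.928613662719727), 80.13418579101562) [array([ 0.5806, -0.362 ]), array([ 0.5925, -0.4396]), array([ 0.4581, -0.4522]), array([ 0.4468, -0.3763])]
bar ((404.1097717285156, 260.7138671875), (39.610897064208984, 16.72629165649414), 81.25383758544922) [ 0.51841983 -0.40505184  0.045     ] [array([ 0.5677, -0.3785]), array([ 0.5736, -0.4233]), array([ 0.47  , -0.4311]), array([ 0.4642, -0.3871])]
```

View pics/crop1.png

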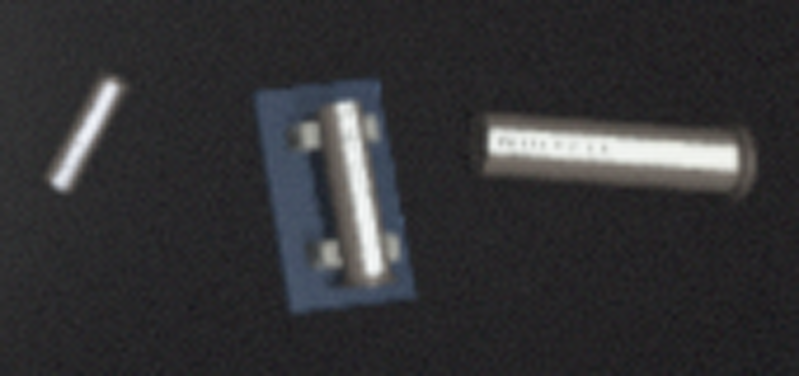

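The crop shows the rest's bar at about (404,260), medium size. Its dents are at the far (top) end and the collar looks to be at the near (bottom) end, so the plain end points to +x. I will confirm this from close by. First a small twist to learn the sign of joint 6, and the travel needed.

```bash
cat >> h.py <<'E'
from scipy.spatial.transform import Rotation as Ro
def need(p,yaw=None):
    o=bot.get_obs(); R=Ro.from_euler('xyz',o['tcp_rot'],degrees=True)
    print('t',round(o['time'],2),'tcp',np.round(o['ee_pos'],4),'rpy',np.round(o['tcp_rot'],2),'q',np.round(o['q'],1),'F',np.round(o['wrist_force'],1),'op',round(o['opening'],4))
    if p is not None: print('tool travel mm',np.round(R.inv().apply(np.array(p)-o['ee_pos'])*1e3,1))
    if yaw is not None: print('twist rad',np.round((R.inv()*Ro.from_euler('xyz',[180,0,yaw],degrees=True)).as_rotvec(),3))
E
python3 -m crank '[{"gripper":85,"travel":[0,0,-40],"twist":[0,0,0.18]},{"gripper":85,"travel":[0,0,0],"twist":[0,0,0]}]' 40
python3 -c "
from h import *
need([.5,-.39,.26],5)"
```

```text
time: 0.35
ee_pos: [0.1887, 0.5173, 0.2737]
tcp_rot: [179.8, -0.0, 149.5]
wrist_force: [0.5, -0.5, 0.1]
opening: 0.085
grasp_force: 0.0
t 0.35 tcp [0.1887 0.5173 0.2737] rpy [ 1.7980e+02 -4.0000e-02  1.4955e+02] q [ 70.    6.1  16.   99.8   0.  100.4] F [ 0.5 -0.5  0.1] op 0.085
tool travel mm [-728.2 -624.4   11.1]
twist rad [ 1.000e-03 -5.000e-03  2.523e+00]
```

```bash
python3 -m crank '[{"gripper":85,"travel":[-43,-37,0],"twist":[0,0,0]},{"gripper":85,"travel":[-43,-37,0],"twist":[0,0,0]},{"gripper":85,"travel":[-43,-37,0],"twist":[0,0,0]},{"gripper":85,"travel":[-43,-37,0],"twist":[0,0,0]},{"gripper":85,"travel":[-43,-37,0],"twist":[0,0,0]},{"gripper":85,"travel":[-43,-37,0],"twist":[0,0,0]},{"gripper":85,"travel":[-43,-37,0],"twist":[0,0,0]},{"gripper":85,"travel":[-43,-37,0],"twist":[0,0,0]},{"gripper":85,"travel":[-43,-37,0],"twist":[0,0,0]},{"gripper":85,"travel":[-43,-37,0],"twist":[0,0,0]},{"gripper":85,"travel":[-43,-37,0],"twist":[0,0,0]},{"gripper":85,"travel":[-43,-37,0],"twist":[0,0,0]}]' | head -3
python3 -m crank '[{"gripper":85,"travel":[-43,-37,0],"twist":[0,0,0]},{"gripper":85,"travel":[-43,-37,0],"twist":[0,0,0]},{"gripper":85,"travel":[-43,-37,0],"twist":[0,0,0]},{"gripper":85,"travel":[-43,-37,0],"twist":[0,0,0]},{"gripper":85,"travel":[0,0,0],"twist":[0,0,0.18]},{"gripper":85,"travel":[0,0,0],"twist":[0,0,0.18]},{"gripper":85,"travel":[0,0,0],"twist":[0,0,0.18]},{"gripper":85,"travel":[0,0,0],"twist":[0,0,0.18]},{"gripper":85,"travel":[0,0,0],"twist":[0,0,0.18]},{"gripper":85,"travel":[0,0,0],"twist":[0,0,0.18]},{"gripper":85,"travel":[0,0,0],"twist":[0,0,0.18]}]' | head -3
python3 -m crank '[{"gripper":85,"travel":[0,0,0],"twist":[0,0,0.18]},{"gripper":85,"travel":[0,0,0],"twist":[0,0,0.18]},{"gripper":85,"travel":[0,0,0],"twist":[0,0,0.18]},{"gripper":85,"travel":[0,0,0],"twist":[0,0,0.18]},{"gripper":85,"travel":[0,0,0],"twist":[0,0,0.18]},{"gripper":85,"travel":[0,0,0],"twist":[0,0,0.18]},{"gripper":85,"travel":[0,0,0],"twist":[0,0,0.18]},{"gripper":85,"travel":[0,0,0],"twist":[0,0,0]},{"gripper":85,"travel":[0,0,0],"twist":[0,0,0]}]' | head -3
python3 -c "
from h import *
need([.5,-.39,.26],5)
im,c=grab('wrist','w1.png');np.save('w1.npy',im);print(c['vfov'],np.round(ray(c,(280,210)),3))
import pickle;pickle.dump(c,open('w1.pkl','wb'))"
```

```text
time: 1.85
ee_pos: [0.4094, -0.1292, 0.2706]
tcp_rot: [180.0, -0.0, 149.7]
time: 3.22
ee_pos: [0.4829, -0.3418, 0.2702]
tcp_rot: [-179.9, -0.0, 77.2]
time: 4.35
ee_pos: [0.4829, -0.3418, 0.2708]
tcp_rot: [-180.0, 0.0, 5.5]
t 4.35 tcp [ 0.4829 -0.3418  0.2708] rpy [-1.7998e+02  3.0000e-02  5.5200e+00] q [-35.3  12.1  22.5 100.5  -0.  139.2] F [-0.2 -0.5 -0.1] op 0.085
tool travel mm [12.4 49.6 10.8]
twist rad [-0.     0.001  0.009]
60.83486158092782 [[ 0.561 -0.335  0.413]
 [-0.299 -0.025 -0.954]]
```

View pics/w1.png

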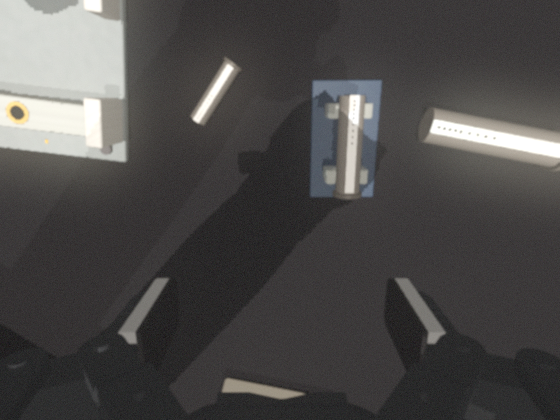

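The wrist picture shows the bar in the rest from (350,95), the plain, dented end, to the collar at (347,197). The plain end therefore points to world +x. The long bar (490,138) and the thin one (215,92) are decoys.

```bash
python3 - <<'E'
from h import *
import pickle
im=np.load('w1.npy');c=pickle.load(open('w1.pkl','rb'));hsv=cv2.cvtColor(im,cv2.COLOR_RGB2HSV)
b=cv2.inRange(hsv,(100,60,25),(125,255,160)); b[:,:295]=0;b[:,395:]=0;b[:70]=0;b[210:]=0
r=cv2.minAreaRect(np.argwhere(b)[:,::-1].astype(np.float32));q=np.array([onz(c,p,.006)[:2] for p in cv2.boxPoints(r)])
print('rest c',q.mean(0),q.round(4).tolist())
for i in range(4):
    d=q[(i+1)%4]-q[i];print(np.linalg.norm(d),np.degrees(np.arctan2(d[1],d[0])))
s=cv2.inRange(hsv,(0,0,190),(180,40,255)); s[:,:336]=0;s[:,366]=0;s[:,366:]=0;s[:85]=0;s[205:]=0
P=np.array([onz(c,p[::-1],.0515)[:2] for p in np.argwhere(s)]);m=P.mean(0);u,sv,vt=np.linalg.svd(P-m);d=vt[0]*np.sign(vt[0,0])
t=(P-m)@d;print('flat n',len(P),m,'ang',np.degrees(np.arctan2(d[1],d[0])),t.min(),t.max(),'mid',m+d*(t.min()+t.max())/2,'w',np.ptp((P-m)@[-d[1],d[0]]))
print('ends',onz(c,(351,95),.045),onz(c,(347,198),.04))
need([*q.mean(0),.2],np.degrees(np.arctan2(d[1],d[0])))
E
```

```text
rest c [ 0.5160604  -0.40742732] [[0.4591, -0.3782], [0.5675, -0.3668], [0.5727, -0.4337], [0.4648, -0.4511]]
0.1090042444185189 5.992489598923977
0.06714575929297073 -85.56572252977199
0.10928878363305909 -170.86594443366482
0.07313620318896452 94.46766155868012
flat n 942 [ 0.52690203 -0.40891642] ang 5.250670326613811 -0.05277510876076993 0.04297803692430916 mid [ 0.52202405 -0.4093647 ] w 0.028743069423806986
ends [ 0.56947647 -0.40229478  0.045     ] [ 0.46480268 -0.41549855  0.04      ]
t 4.4 tcp [ 0.483  -0.3418  0.2709] rpy [-1.7998e+02  2.0000e-02  5.4700e+00] q [-35.3  12.1  22.6 100.5   0.  139.2] F [-0.4 -0.2  0.4] op 0.0852
tool travel mm [26.7 68.5 70.9]
twist rad [-0.     0.     0.004]
```

```bash
python3 -m crank '[{"gripper":85,"travel":[14,35,50],"twist":[0,0,0]},{"gripper":85,"travel":[14,35,50],"twist":[0,0,0]},{"gripper":85,"travel":[0,0,0],"twist":[0,0,0]},{"gripper":85,"travel":[0,0,0],"twist":[0,0,0]}]' | head -3
python3 - <<'E'
from h import *
im,c=grab('wrist','w2.png')
need([.517,-.409,.022],5.2)
print(proj(c,(.517,-.409,.04)))
for z in (0.006,.04): print(z,proj(c,(.517-.051,-.409-.0047,z)),proj(c,(.517+.051,-.409+.0047,z)))
E
```

```text
time: 4.9
ee_pos: [0.5172, -0.4087, 0.1721]
tcp_rot: [-180.0, -0.0, 5.3]
t 4.95 tcp [ 0.5174 -0.4087  0.1732] rpy [ 1.7993e+02 -8.0000e-02  5.3300e+00] q [-38.3  19.6  20.7  91.1   0.  136.4] F [ 0.6 -0.1  0.6] op 0.085
tool travel mm [-7.000e-01  1.000e-01  1.512e+02]
twist rad [ 0.001 -0.001  0.002]
[280.86298207 201.13368307]
0.006 [280.84371639 243.92717068] [280.93383529 131.5792021 ]
0.04 [280.81622121 259.70047863] [280.91426058 135.7047041 ]
```

View pics/w2.png

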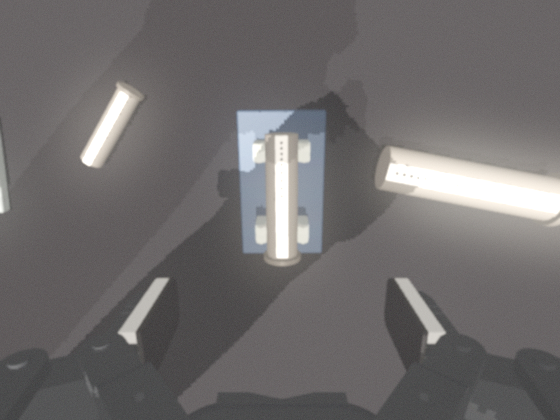

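The bar runs from (282,133) to (282,265), which agrees with my estimate (136–260 predicted at axis height). The long bar is clear of the fingers, so I descend and grip.

```bash
python3 -m crank '[{"gripper":85,"travel":[0,0,45],"twist":[0,0,0]},{"gripper":85,"travel":[0,0,45],"twist":[0,0,0]},{"gripper":85,"travel":[0,0,35],"twist":[0,0,0]},{"gripper":85,"travel":[0,0,15],"twist":[0,0,0]},{"gripper":85,"travel":[0,0,9],"twist":[0,0,0]},{"gripper":85,"travel":[0,0,0],"twist":[0,0,0]},{"gripper":15,"travel":[0,0,0],"twist":[0,0,0]},{"gripper":15,"travel":[0,0,0],"twist":[0,0,0]},{"gripper":15,"travel":[0,0,0],"twist":[0,0,0]},{"gripper":15,"travel":[0,0,0],"twist":[0,0,0]},{"gripper":15,"travel":[0,0,0],"twist":[0,0,0]},{"gripper":15,"travel":[0,0,0],"twist":[0,0,0]}]' 60
```

```text
time: 6.45
ee_pos: [0.5173, -0.4087, 0.023]
tcp_rot: [-180.0, -0.0, 5.3]
wrist_force: [-1.7, 2.9, 5.1]
opening: 0.0238
grasp_force: 58.9
```

```bash
python3 -m crank '[{"gripper":15,"travel":[0,0,-20],"twist":[0,0,0]},{"gripper":15,"travel":[0,0,-50],"twist":[0,0,0]},{"gripper":15,"travel":[0,0,-60],"twist":[0,0,0]},{"gripper":15,"travel":[0,0,-50],"twist":[0,0,0]},{"gripper":15,"travel":[-6,-51,0],"twist":[0,0,0]},{"gripper":15,"travel":[-6,-51,0],"twist":[0,0,0]},{"gripper":15,"travel":[-6,-51,0],"twist":[0,0,0]},{"gripper":15,"travel":[-6,-51,0],"twist":[0,0,0]},{"gripper":15,"travel":[-6,-51,0],"twist":[0,0,0]},{"gripper":15,"travel":[-6,-51,0],"twist":[0,0,0]},{"gripper":15,"travel":[-6,-51,0],"twist":[0,0,0]},{"gripper":15,"travel":[-6,-51,0],"twist":[0,0,0]}]'
python3 -m crank '[{"gripper":15,"travel":[-6,-51,0],"twist":[0,0,0]},{"gripper":15,"travel":[0,0,0],"twist":[0,0,-0.182]},{"gripper":15,"travel":[0,0,0],"twist":[0,0,-0.182]},{"gripper":15,"travel":[0,0,0],"twist":[0,0,-0.182]},{"gripper":15,"travel":[0,0,0],"twist":[0,0,-0.182]},{"gripper":15,"travel":[0,0,0],"twist":[0,0,-0.182]},{"gripper":15,"travel":[0,0,0],"twist":[0,0,-0.182]},{"gripper":15,"travel":[0,0,0],"twist":[0,0,-0.182]},{"gripper":15,"travel":[0,0,0],"twist":[0,0,-0.182]},{"gripper":15,"travel":[0,0,0],"twist":[0,0,0]},{"gripper":15,"travel":[0,0,0],"twist":[0,0,0]}]'
python3 - <<'E'
from h import *
im,c=grab('wrist','w3.png')
need([.6425,.0455,.2],88.7)
for p in [(.6425,.0455,.1),(.6425,.0965,.1)]: print(proj(c,p))
E
```

```text
time: 7.95
ee_pos: [0.4314, -0.0056, 0.2033]
tcp_rot: [180.0, -0.1, 5.2]
wrist_force: [0.1, 0.0, -4.2]
opening: 0.0237
grasp_force: 59.9
time: 9.32
ee_pos: [0.4216, 0.0404, 0.2028]
tcp_rot: [180.0, -0.1, 88.6]
wrist_force: [-0.9, -0.5, -4.8]
opening: 0.0235
grasp_force: 60.3
t 9.38 tcp [0.4216 0.0404 0.2027] rpy [-1.800e+02 -1.200e-01  8.868e+01] q [  5.4 -12.8  -9.9  92.9   0.1  96.7] F [ 0.4  0.3 -4.4] op 0.0234
tool travel mm [ 10.2 220.7   2.8]
twist rad [-0.    -0.002 -0.   ]
[597.57572414 196.80363136]
[617.59704561 121.22674143]
```

View pics/w3.png

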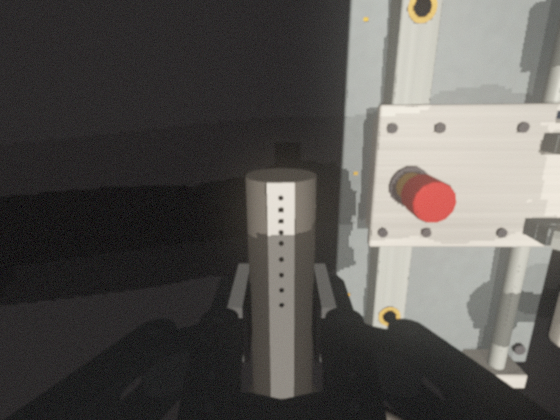

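The held bar has its flat up and its plain end at (281,177), pointing +y. The knob top is at (433,203), the tube holes at (423,8) and (390,317), and the plate edge corners at (383,107) and (371,242). Next I refine the cradle position.

```bash
python3 - <<'E'
from h import *
im=cv2.imread('pics/w3.png');c=bot.calibration('wrist')
hsv=cv2.cvtColor(im,cv2.COLOR_BGR2HSV)
red=cv2.inRange(hsv,(0,150,150),(6,255,255))|cv2.inRange(hsv,(174,150,150),(180,255,255))
print('knob px rect',cv2.boundingRect(red))
k=onz(c,(433,203),.116);print('knob',k, 'r',[np.linalg.norm(onz(c,(433+dx,203),.116)-k) for dx in(-21,21)])
a,b=onz(c,(423,8),.05),onz(c,(390,317),.05);print('holes',a,b,np.linalg.norm(a-b),(a+b)/2,np.degrees(np.arctan2(-(a-b)[0],(a-b)[1])))
a,b=onz(c,(382,107),.064),onz(c,(371,243),.064);print('plate',a,b,np.degrees(np.arctan2(-(a-b)[0],(a-b)[1])),(a+b)/2)
print('bar end',onz(c,(281,176),.2345), onz(c,(281,233),.2095))
E
```

```text
knob px rect (413, 183, 41, 38)
knob [0.52288416 0.04874024 0.116     ] r [np.float64(0.013846582382585773), np.float64(0.013795529189733756)]
holes [0.52783546 0.17660264 0.05      ] [ 0.52245916 -0.08346184  0.05      ] 0.2601200432682355 [0.52514731 0.0465704  0.05      ] -1.1843031733758385
plate [0.49918602 0.10925178 0.064     ] [ 0.49694929 -0.00111058  0.064     ] -1.161063022192337 [0.49806765 0.0540706  0.064     ]
bar end [0.42309159 0.09448813 0.2345    ] [0.42239387 0.06568861 0.2095    ]
```

```bash
python3 -m crank '[{"gripper":15,"travel":[0,45,0],"twist":[0,0,0]},{"gripper":15,"travel":[0,45,0],"twist":[0,0,0]},{"gripper":15,"travel":[1,45,0],"twist":[0,0,0]},{"gripper":15,"travel":[1,45,0],"twist":[0,0,0]},{"gripper":15,"travel":[0,42,0],"twist":[0,0,0]},{"gripper":15,"travel":[0,0,0],"twist":[0,0,0]},{"gripper":15,"travel":[0,0,0],"twist":[0,0,0]}]'
python3 - <<'E'
from h import *
a,c=grab('wrist','x.png'); b,cs=grab('scene','y.png')
s=cv2.resize(b[90:330,180:460],None,fx=1.6,fy=1.6)
out=np.zeros((420,520+448,3),np.uint8)
out=np.hstack([cv2.resize(a,(400,300)),cv2.resize(b[120:300,200:440],(400,300))]);cv2.imwrite('pics/w4.png',out[:,:,::-1]);np.save('w4.npy',a)
import pickle;pickle.dump(c,open('w4.pkl','wb'))
need([.6435,.037,.081],88.8)
for p in [(.6435,.045,.1),(.6445,.096,.1),(.6445,.096,.11),(.6445,.096,.22)]: print(proj(c,p),proj(c,p)*400/560)
E
```

```text
time: 10.25
ee_pos: [0.6433, 0.038, 0.2019]
tcp_rot: [-179.9, -0.1, 88.8]
wrist_force: [-0.0, 0.2, -4.1]
opening: 0.0235
grasp_force: 61.1
t 10.35 tcp [0.643  0.0381 0.2031] rpy [ 1.7999e+02 -1.2000e-01  8.8830e+01] q [ 3.3 17.9 21.9 94.   0.1 94.5] F [-0.3 -0.9 -4.7] op 0.0236
tool travel mm [ -1.4   0.5 122.1]
twist rad [ 0.    -0.002  0.001]
[281.18094396 202.08522874] [200.8435314  144.34659196]
[281.05416942 128.50794663] [200.75297816  91.79139045]
[281.01686117 129.79482113] [200.72632941  92.71058652]
[280.23001783 156.92044344] [200.16429845 112.08603103]
```

View pics/w4.png

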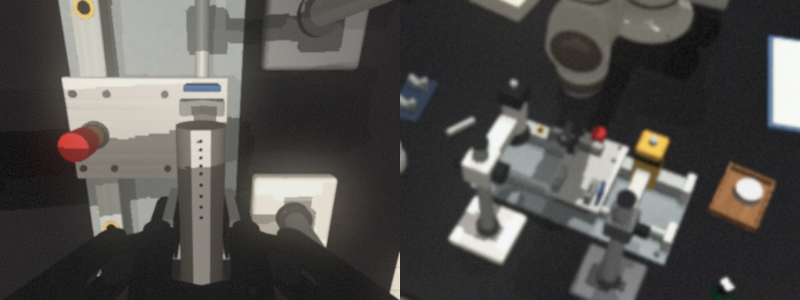

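Left half: the blue stop is at (202,87), centred over the bar's line (201). Right half: the arm is clear of the microscope and the probe. Next I measure the stop's lower edge.

```bash
python3 - <<'E'
from h import *
import pickle
a=np.load('w4.npy');c=pickle.load(open('w4.pkl','rb'));hsv=cv2.cvtColor(a,cv2.COLOR_RGB2HSV)
m=cv2.inRange(hsv,(100,90,60),(125,255,255));m[:,:240]=0;m[:,330:]=0;m[:100]=0;m[150:]=0
x,y,w,h=cv2.boundingRect(m);print(x,y,w,h)
for z in(.11,): print(onz(c,(x+w/2,y+h),z),onz(c,(x+w/2,y),z),onz(c,(x,y+h),z),onz(c,(x+w,y+h),z))
print('bar end',onz(c,(281,176),.2345))
E
```

```text
258 119 50 8
[0.64580284 0.09771288 0.11      ] [0.64589978 0.10264499 0.11      ] [0.62984841 0.09804105 0.11      ] [0.66175334 0.09737144 0.11      ]
bar end [0.64472572 0.09232548 0.2345    ]
```

```bash
python3 -m crank '[{"gripper":15,"travel":[2,1,40],"twist":[0,0,0]},{"gripper":15,"travel":[0,0,40],"twist":[0,0,0]},{"gripper":15,"travel":[0,0,25],"twist":[0,0,0]},{"gripper":15,"travel":[0,0,8],"twist":[0,0,0]},{"gripper":15,"travel":[0,0,4],"twist":[0,0,0]},{"gripper":15,"travel":[0,0,0],"twist":[0,0,0]},{"gripper":15,"travel":[0,0,0],"twist":[0,0,0]}]'
```

```text
time: 11.22
ee_pos: [0.6452, 0.0403, 0.0866]
tcp_rot: [179.9, -0.1, 88.9]
wrist_force: [0.5, -0.6, -4.0]
opening: 0.0236
grasp_force: 61.1
```

```bash
python3 -m crank '[{"gripper":15,"travel":[0,0,1.5],"twist":[0,0,0]},{"gripper":15,"travel":[0,0,0],"twist":[0,0,0]}]';python3 -m crank '[{"gripper":15,"travel":[0,0,1.5],"twist":[0,0,0]},{"gripper":15,"travel":[0,0,0],"twist":[0,0,0]}]'
```

```text
time: 11.48
ee_pos: [0.6448, 0.0403, 0.0843]
tcp_rot: [180.0, -0.1, 88.9]
wrist_force: [-0.5, -0.8, -1.7]
opening: 0.0239
grasp_force: 61.3
time: 11.72
ee_pos: [0.6448, 0.0404, 0.0839]
tcp_rot: [179.9, -0.1, 88.9]
wrist_force: [-3.8, 0.0, 6.3]
opening: 0.0237
grasp_force: 62.5
```

```bash
for i in 1 2; do python3 -m crank '[{"gripper":15,"travel":[1.2,0,0],"twist":[0,0,0]},{"gripper":15,"travel":[0,0,0],"twist":[0,0,0]}]' | egrep 'pos|wrist'; done
```

```text
ee_pos: [0.6447, 0.0412, 0.0839]
wrist_force: [-5.1, -1.9, 5.6]
ee_pos: [0.6444, 0.0421, 0.0836]
wrist_force: [-7.0, -2.8, 4.8]
```

```bash
for i in 1 2; do python3 -m crank '[{"gripper":15,"travel":[1.2,-0.5,0],"twist":[0,0,0]},{"gripper":15,"travel":[0,0,0],"twist":[0,0,0]}]' | egrep 'pos|wrist'; done
```

```text
ee_pos: [0.6441, 0.0433, 0.0832]
wrist_force: [-4.4, -3.4, 3.3]
ee_pos: [0.644, 0.0446, 0.0831]
wrist_force: [-3.6, -5.1, 3.6]
```

```bash
for i in 1 2; do python3 -m crank '[{"gripper":15,"travel":[1.2,0,0],"twist":[0,0,0]},{"gripper":15,"travel":[0,0,0],"twist":[0,0,0]}]' | egrep 'pos|wrist'; done
python3 - <<'E'
from h import *
a,c=grab('wrist','w5.png')
cv2.imwrite('pics/w5c.png',cv2.resize(a[60:260,170:420],(750,600))[:,:,::-1])
E
```

```text
ee_pos: [0.6441, 0.0458, 0.0831]
wrist_force: [-2.7, -5.4, 4.6]
ee_pos: [0.6441, 0.0466, 0.0831]
wrist_force: [-1.4, -6.4, 4.3]
```

View pics/w5c.png

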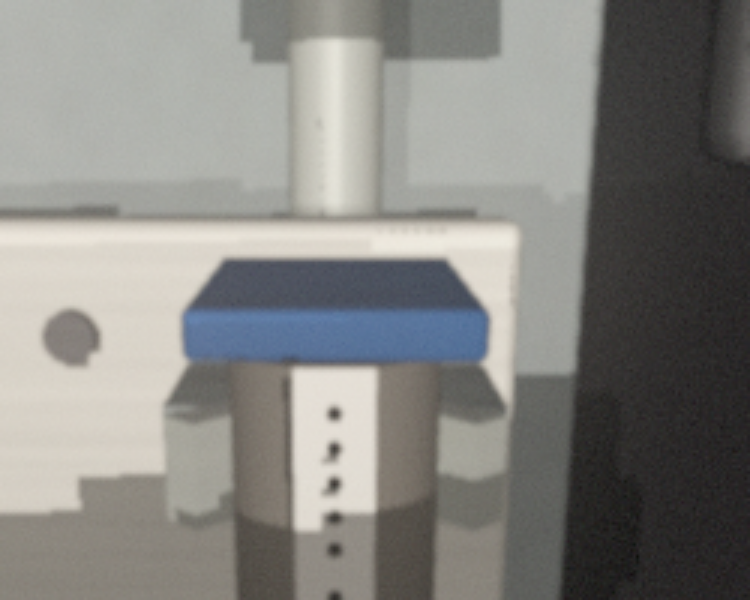

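The bar's end edge meets the blue stop at row 362 of the crop with no gap, and the flat with its dents faces up. I release and rise.

```bash
python3 -m crank '[{"gripper":60,"travel":[0,0,0],"twist":[0,0,0]},{"gripper":60,"travel":[0,0,0],"twist":[0,0,0]},{"gripper":60,"travel":[0,0,0],"twist":[0,0,0]},{"gripper":60,"travel":[0,0,-10],"twist":[0,0,0]},{"gripper":60,"travel":[0,0,-40],"twist":[0,0,0]},{"gripper":60,"travel":[0,0,-55],"twist":[0,0,0]},{"gripper":60,"travel":[0,0,0],"twist":[0,0,0]},{"gripper":60,"travel":[0,0,0],"twist":[0,0,0]}]'
python3 - <<'E'
from h import *
a,c=grab('wrist','w6.png');hsv=cv2.cvtColor(a,cv2.COLOR_RGB2HSV)
m=cv2.inRange(hsv,(100,90,60),(125,255,255));m[:,:220]=0;m[:,330:]=0;m[:80]=0;m[180:]=0
x,y,w,h=cv2.boundingRect(m);print(x,y,w,h,onz(c,(x+w/2,y+h),.11),onz(c,(x+w/2,y),.11))
red=cv2.inRange(hsv,(0,150,120),(6,255,255))|cv2.inRange(hsv,(174,150,120),(180,255,255))
r=cv2.boundingRect(red);print('red',r)
need([.523,.0475,.19])
cv2.imwrite('pics/w6c.png',a[60:360,60:430,::-1].repeat(2,0).repeat(2,1))
E
```

```text
time: 14.28
ee_pos: [0.6439, 0.0474, 0.1876]
tcp_rot: [180.0, -0.1, 88.9]
wrist_force: [-1.1, -0.0, -0.9]
opening: 0.06
grasp_force: 0.0
256 135 52 9 [0.645689   0.09810999 0.11      ] [0.64579096 0.1034734  0.11      ]
red (70, 198, 49, 49)
t 14.32 tcp [0.6436 0.0474 0.1867] rpy [-1.7993e+02 -1.2000e-01  8.8880e+01] q [ 4.2 17.8 20.1 92.3  0.1 95.3] F [ 0.4  0.2 -1.1] op 0.06
tool travel mm [  -2.2 -120.6   -3.2]
```

View pics/w6c.png

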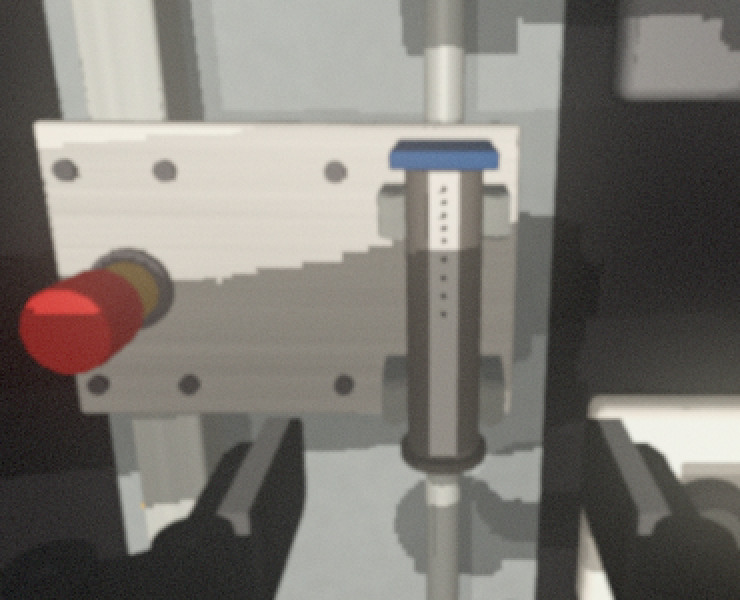

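The bar lies in the vees with its flat up and its end at the blue stop, (443,165) in the crop. The knob top is at crop (66,335), which is full-picture (93,227).

```bash
python3 - <<'E'
from h import *
c=bot.calibration('wrist');k=onz(c,(93,227),.116);print(k);need([k[0],k[1],.19])
E
python3 -m crank '[{"gripper":60,"travel":[0,-40,0],"twist":[0,0,0]},{"gripper":60,"travel":[0,-40,0],"twist":[0,0,0]},{"gripper":60,"travel":[-1,-40,0],"twist":[0,0,0]},{"gripper":60,"travel":[0,0,0],"twist":[0,0,0]},{"gripper":60,"travel":[0,0,0],"twist":[0,0,0]}]'
python3 - <<'E'
from h import *
a,c=grab('wrist','w7.png');hsv=cv2.cvtColor(a,cv2.COLOR_RGB2HSV)
red=cv2.inRange(hsv,(0,150,80),(6,255,255))|cv2.inRange(hsv,(174,150,80),(180,255,255))
x,y,w,h=cv2.boundingRect(red);print((x,y,w,h))
# far rim of the top face is the upper edge of the mask; top disc of 30 mm
e=onz(c,(x+w/2,y+h),.116);print('near rim',e,'far rim',onz(c,(x+w/2,y),.116));need([e[0],e[1]+.015,.085])
E
```

```text
[0.52523127 0.04925099 0.116     ]
t 14.32 tcp [0.6436 0.0474 0.1867] rpy [-1.7993e+02 -1.2000e-01  8.8880e+01] q [ 4.2 17.8 20.1 92.3  0.1 95.3] F [ 0.4  0.2 -1.1] op 0.06
tool travel mm [  -0.4 -118.4   -3.2]
time: 14.95
ee_pos: [0.5239, 0.0487, 0.1868]
tcp_rot: [-180.0, -0.1, 88.9]
wrist_force: [0.4, 0.1, -0.0]
opening: 0.0601
grasp_force: 0.0
(260, 198, 44, 46)
near rim [0.52434578 0.03651073 0.116     ] far rim [0.52493105 0.06722502 0.116     ]
t 15.0 tcp [0.5242 0.0487 0.1868] rpy [-1.7995e+02 -1.2000e-01  8.8870e+01] q [ 5.2  1.1  1.1 90.   0.1 96.4] F [-0.1 -0.3 -1.2] op 0.0597
tool travel mm [2.600e+00 1.000e-01 1.018e+02]
```

```bash
python3 -m crank '[{"gripper":60,"travel":[2,0.5,40],"twist":[0,0,0]},{"gripper":60,"travel":[0,0,35],"twist":[0,0,0]},{"gripper":60,"travel":[0,0,20],"twist":[0,0,0]},{"gripper":60,"travel":[0,0,6],"twist":[0,0,0]},{"gripper":60,"travel":[0,0,0],"twist":[0,0,0]},{"gripper":20,"travel":[0,0,0],"twist":[0,0,0]},{"gripper":20,"travel":[0,0,0],"twist":[0,0,0]},{"gripper":20,"travel":[0,0,0],"twist":[0,0,0]},{"gripper":20,"travel":[0,0,0],"twist":[0,0,0]},{"gripper":20,"travel":[0,0,0],"twist":[0,0,0]}]' 60
```

```text
time: 16.25
ee_pos: [0.5241, 0.0509, 0.0876]
tcp_rot: [180.0, -0.1, 88.9]
wrist_force: [-4.8, 0.3, 5.0]
opening: 0.0285
grasp_force: 59.0
```

```bash
python3 -m crank '[{"gripper":20,"travel":[0,0,-4],"twist":[0,0,0]},{"gripper":20,"travel":[0,0,-4],"twist":[0,0,0]},{"gripper":20,"travel":[0,0,-4],"twist":[0,0,0]},{"gripper":20,"travel":[0,0,0],"twist":[0,0,0]},{"gripper":20,"travel":[0,0,0],"twist":[0,0,0]}]'
```

```text
time: 16.88
ee_pos: [0.5241, 0.0509, 0.0981]
tcp_rot: [-179.9, -0.1, 88.9]
wrist_force: [-0.1, 1.2, -12.1]
opening: 0.0285
grasp_force: 60.0
```

```bash
python3 -m crank '[{"gripper":20,"travel":[-6,0,0],"twist":[0,0,0]},{"gripper":20,"travel":[-12,0,0],"twist":[0,0,0]},{"gripper":20,"travel":[-14,0,0],"twist":[0,0,0]},{"gripper":20,"travel":[-14,0,0],"twist":[0,0,0]},{"gripper":20,"travel":[-14,0,0],"twist":[0,0,0]},{"gripper":20,"travel":[-14,0,0],"twist":[0,0,0]},{"gripper":20,"travel":[-14,0,0],"twist":[0,0,0]},{"gripper":20,"travel":[-14,0,0],"twist":[0,0,0]},{"gripper":20,"travel":[-14,0,0],"twist":[0,0,0]},{"gripper":20,"travel":[-8,0,0],"twist":[0,0,0]},{"gripper":20,"travel":[-4,0,0],"twist":[0,0,0]},{"gripper":20,"travel":[0,0,0],"twist":[0,0,0]}]'
```

```text
time: 18.38
ee_pos: [0.5213, -0.0784, 0.098]
tcp_rot: [-179.9, -0.1, 88.8]
wrist_force: [-4.1, -0.7, -11.6]
opening: 0.0286
grasp_force: 60.0
```

```bash
python3 -m crank '[{"gripper":20,"travel":[0,0,3],"twist":[0,0,0]},{"gripper":20,"travel":[0,0,3],"twist":[0,0,0]},{"gripper":20,"travel":[0,0,0],"twist":[0,0,0]}]' | egrep 'pos|wrist';python3 -m crank '[{"gripper":20,"travel":[0,0,2],"twist":[0,0,0]},{"gripper":20,"travel":[0,0,0],"twist":[0,0,0]}]' | egrep 'pos|wrist'
```

```text
ee_pos: [0.5213, -0.0783, 0.092]
wrist_force: [-6.6, -2.1, -10.9]
ee_pos: [0.5212, -0.0786, 0.0901]
wrist_force: [-5.6, -4.0, -11.6]
```

```bash
python3 -m crank '[{"gripper":20,"travel":[0,0,2],"twist":[0,0,0]},{"gripper":20,"travel":[0,0,0],"twist":[0,0,0]}]' | egrep 'pos|wrist'; python3 -m crank '[{"gripper":20,"travel":[0,0,1],"twist":[0,0,0]},{"gripper":20,"travel":[0,0,0],"twist":[0,0,0]}]' | egrep 'pos|wrist'
```

```text
ee_pos: [0.5213, -0.0787, 0.0883]
wrist_force: [-6.1, -3.5, -10.5]
ee_pos: [0.5213, -0.0788, 0.0878]
wrist_force: [-8.8, -4.2, -7.2]
```

```bash
python3 -m crank '[{"gripper":20,"travel":[-0.8,-1,0.5],"twist":[0,0,0]},{"gripper":20,"travel":[0,0,0],"twist":[0,0,0]}]' | egrep 'pos|wrist'; python3 -m crank '[{"gripper":55,"travel":[0,0,0],"twist":[0,0,0]},{"gripper":55,"travel":[0,0,0],"twist":[0,0,0]},{"gripper":55,"travel":[0,0,0],"twist":[0,0,0]},{"gripper":55,"travel":[0,0,-10],"twist":[0,0,0]},{"gripper":55,"travel":[0,0,-40],"twist":[0,0,0]},{"gripper":55,"travel":[0,0,-50],"twist":[0,0,0]},{"gripper":55,"travel":[0,-25,0],"twist":[0,0,0]},{"gripper":55,"travel":[0,-25,0],"twist":[0,0,0]},{"gripper":55,"travel":[0,0,0],"twist":[0,0,0]},{"gripper":55,"travel":[0,0,0],"twist":[0,0,0]}]'
python3 - <<'E'
from h import *
a,c=grab('wrist','w8.png');t,ct=grab('top','t8.png')
np.save('w8.npy',a);np.save('t8.npy',t)
import pickle;pickle.dump(c,open('w8.pkl','wb'))
cv2.imwrite('pics/f8.png',np.hstack([cv2.resize(a,(400,400)),cv2.resize(t[180:300,180:300],(400,400))])[:,:,::-1])
E
```

```text
ee_pos: [0.5212, -0.079, 0.0877]
wrist_force: [-5.1, -3.1, -3.1]
time: 21.0
ee_pos: [0.4714, -0.0771, 0.1873]
tcp_rot: [179.9, -0.1, 88.9]
wrist_force: [1.1, -0.5, -0.4]
opening: 0.0545
grasp_force: 0.0
```

View pics/f8.png

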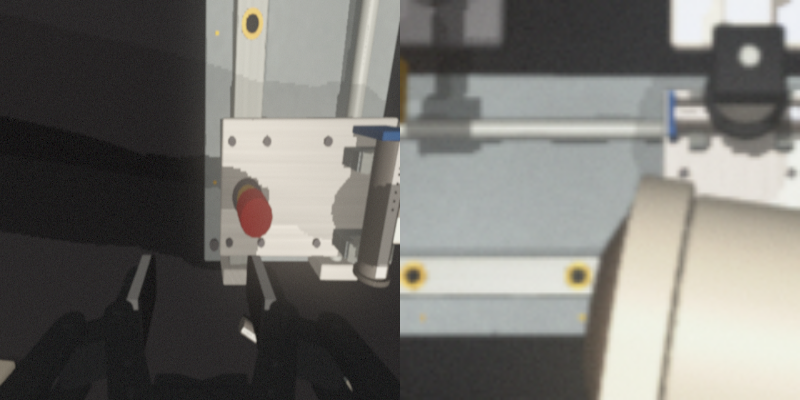

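```bash
python3 - <<'E'
from h import *
import pickle
a=np.load('w8.npy');c=pickle.load(open('w8.pkl','rb'));hsv=cv2.cvtColor(a,cv2.COLOR_RGB2HSV)
red=cv2.inRange(hsv,(0,120,60),(6,255,255))|cv2.inRange(hsv,(174,120,60),(180,255,255))
ct=max(cv2.findContours(red,0,1)[0],key=cv2.contourArea);x,y,w,h=cv2.boundingRect(ct);print(x,y,w,h)
near=ct[ct[:,0,1].argmax(),0]; e=onz(c,near,.116);print('knob centre',e+[0,.015,0],'if up',onz(c,near,.1235)+[0,.015,0])
for p in [(309,125),(313,267)]: print('plate',onz(c,p,.064))
m=cv2.inRange(hsv,(100,90,60),(125,255,255));m[:,:480]=0;x,y,w,h=cv2.boundingRect(m);print('blue',x,y,w,h,onz(c,(x+w-10,y+h),.11))
need(None)
E
```

```text
332 199 48 50
knob centre [ 0.51849836 -0.07819559  0.116     ] if up [ 0.51690528 -0.07491021  0.1235    ]
plate [ 0.49295489 -0.01884927  0.064     ]
plate [ 0.4966905  -0.13221999  0.064     ]
blue 535 135 25 12 [ 0.63423265 -0.03192647  0.11      ]
t 21.1 tcp [ 0.4714 -0.0771  0.1868] rpy [-1.800e+02 -1.200e-01  8.888e+01] q [-9.4 -5.6 -5.4 90.2  0.1 81.8] F [-0.2  0.9 -0.4] op 0.0548
```

Plate, stop and knob have all moved 129.6–130 mm in -y, and the knob's apparent position fits a plunger fully home (pulled up, it would read about 3 mm off). The picture shows the bar against the blue stop at the microscope's station. I hand in.

```bash
python3 -c "
from workcell import bot
print(bot.job_done())"
```

```text
the job is handed in; nothing more can be done
None
```

I handed the job in at about 21 s: the bar is in the cradle, flat up with its plain end at the blue stop, and the carriage is pinned at the microscope station with the plunger measured as fully home; the hand-in returned no verdict.

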